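# Scan the code tag on the tall angle plate

## Robot

A 6-joint arm with a two-finger parallel gripper is mounted at the origin on a cart in front of the work surface, level with it; the furniture and walls round the work are solid. World frame = base frame: x ahead of the robot, y to its left, z up, the work surface at z = 0. Lengths are in m, angles in degrees, forces in N, time in s.
With the tool pointing down it reaches from about 0.4 to 0.825 m from the base axis. Payload 7 kg.
Tool frame: the origin (TCP) lies between the finger pads; the fingertips stand 22 mm ahead of it and the grasp point (between the pads) lies 3 mm ahead of it; z points along the fingers, y is the line along which they close (so a half turn about z gives the same grasp; the last joint's range is limited). The gripper opens to 88 mm and grips with 3 to 60 N. Pads are 19 mm wide; open, the fingers measure 130 mm over their backs; the gripper's body (78 mm by 193 mm) begins 47 mm behind the grasp point.
Start: joints at [82.798, 20.546, 0.682, 0, -70.136, -16.507], TCP at [0.271, 0.618, 0.249] pointing down, gripper open.
Joint ranges: [-176.03, 176.03], [-82.01, 121.73], [-58.28, 71.71], [-173.87, 95.51], [-174.79, -0.11], [-173.66, 173.66]. Speed limits (degrees/s): [136.94, 136.94, 172.46, 180, 180, 180].

## Interface

Orientations are given as [roll, pitch, yaw] about the fixed x, y, z axes, in that order (R = Rz(yaw) Ry(pitch) Rx(roll)).
In Python, from plant import r, vision gives the robot as it stands.
- The arm moves only by the shell command python3 -m pendant 'ROWS' [FORCE]. ROWS is JSON, a list that holds one entry, the list of rows, each a list of 7 numbers: the shift along the tool's x, y, z scaled (see below), then the turn, a rotation vector about the tool's x, y, z scaled (see below), then the opening, from -1 (shut) to 1 (fully open). In form: [[[x, y, z, wx, wy, wz, fingers], ...]]. A call has exactly 8 rows; each row shifts and turns the commanded pose from where the row before left it, along the tool's axes as they then stand; what a row does not reach is not made up. The controller multiplies each number of a shift by 20 mm and each number of a turn by 4 degrees. A row lasts 1/10 s, in which the tool goes at most 50 mm and 8.59 degrees, less where a joint would pass 70% of its speed; a pose out of reach is approached as far as the arm can. A call with a number of a shift or a turn outside -1 to 1 is refused whole. A call with a gripper value outside its range is refused whole. The fingers move at their own pace and stop on an object; FORCE is the grip in N (left out, the last holds). Time passes only in rows, so rows that do not move let the fingers close, or fill a call up. It gives the time, the measured TCP pose, the force, the opening and the grip force at its end, in the units of the state.
- r.get_state(): the state, without advancing time (a new reading comes with each control period).
- vision.capture(name): name is "scene" or "top"; returns a dict with "frame" (384x512x3 uint8, blue, green, red), "depth" (384x512 float32, m along the optical axis (not along the pixel's ray), 0 where there is no reading), "camera_matrix" (3x3 intrinsics, pixels), "extrinsics" (4x4, takes a point from world to camera coordinates). Camera axes: x right, y up, looking along -z (the intrinsics and any distortion apply to the point x, -y, -z); pixel columns grow to the right and rows downward; lengths in m; the calibration is good to about 2 mm. A picture is of the moment at which its call begins.
- r.close_job(): hands the job in; it is judged then, once.
The state is a dict: "time_s": time; "joints": joint angles; "qd": joint speeds; "joint_torque": joint torques, N m; "tcp_pos": TCP position; "eef_rot": TCP orientation; "contact_force": force on the tool from outside, world axes, zero at the start; "moment": the same for the moment, N m; "gripper_width": finger opening in m; "gripper_force": force on a finger pad.
Only numpy, scipy, OpenCV 4.12 (cv2) and the standard library are available. Lean on these libraries where they do the work, as an engineer would, in place of code of your own. Each camera call takes 0.05 s, during which the arm holds its last target. There are 200 camera calls.

## Task

Book the taller of the two angle plates in: take the hand scanner from its rest, aim its window squarely at the middle of the bar-code tag on that plate from about 6 cm away, and hold it steady there for two seconds. Then lay the scanner back in its rest the way it lay, window end over the wider saddle. Do not touch or shift the angle plates, and leave the other things where they stand.

Things in the scene. Friction and masses are not known exactly. Their poses are not given: they have to be found in the camera images.
- scanner: Hand scanner, a bar 140 mm long, 0.16 kg, in its rest. Origin: on its flat underside below the black ribbed grip waist. +x lengthwise to the window end, +z up. Waist: x -22 to 30 mm, 30 wide (y), 28 high; grip at x = 0 from above, fingers closing along y. Head: x 30 to 60, 44 wide, 34 high. Handle: x -80 to -22, 34 wide, 28 high.
- scanner_window (a point): Middle of the scanner's window on the head's front end, at x = +60 mm, z = +17 mm from the scanner's origin; axes as the scanner's. It looks along +x; the tag's middle should lie on this axis.
- scanner_rest: Fixed desk rest: base plate 120 x 64 x 8 mm, two 14 mm thick saddles. Front one at x = 42 mm (channel 48 mm wide, for the head), rear one at x = -55 mm (39 mm wide, for the handle); channel floors 40 mm above the table, flared sides rise 12 mm more. Between the saddles the waist is free at its sides and below. Origin: underside, x to the front saddle.
- rest_seat (a point): Where the scanner's origin lies when it is in the rest: 40 mm above the table, over the rest's origin. +x to the wider front saddle, +z up; the scanner lies with its axes parallel to these.
- tall_plate: The taller slotted grey angle plate, loose, 1.6 kg, 60 mm deep (x), 100 mm wide (y), 150 mm high. Origin: centre of its underside. Its upright 12 mm thick face is at x = -30 mm and looks along -x, roughly towards the robot; ribs and foot behind.
- tall_plate_tag (a point): Middle of the white bar-code tag, 46 mm wide and 34 mm high, on the tall plate's face, 105 mm above the table. Axes as the plate's: the tag looks along its -x, +x goes into the plate.
- short_plate: The shorter angle plate, same shape and width but 95 mm high, with a tag of its own 60 mm above the table; not to be scanned. Origin: centre of its underside. The two plates stand side by side and may have changed places.
- loupe: Bystander: black stand magnifier, 42 mm across, 37 mm high. Origin: centre of its underside.
- v_block: Bystander: small steel V-block 26 x 38 x 28 mm. Origin: centre of its underside.
- mouse: Bystander: computer mouse 108 x 60 x 40 mm. Origin: centre of its underside.
- tape_roll: Bystander: roll of tape lying flat, 90 mm across, 19 mm high. Origin: centre of its underside.

How it is judged (in metres and radians):
On the way:
1. held still in the fingers for 1.5 s: tall plate's tag 35 to 90 mm before the window, its middle within 14 mm of the window's axis, the axis within 20 degrees of square to the tag (x of tall_plate_tag in the frame of scanner_window between 0.035 and 0.09 m and y of tall_plate_tag in the frame of scanner_window between -0.014 and 0.014 m and z of tall_plate_tag in the frame of scanner_window between -0.014 and 0.014 m and x of scanner_window in the frame of tall_plate_tag below -0.03 m and angle between the x axis of scanner_window and the x axis of tall_plate_tag, either way round below 0.35 rad and linear speed of scanner below 0.02 m/s and angular speed of scanner below 0.2 rad/s and contact force between the fingers and scanner above 1 N), for 1.5 s.
At the end, for the whole second after the job is handed in: The scanner lies still in its rest, upright, window end over the front saddle: within 18 mm lengthwise, 8 mm sideways and 5 mm in height of its seat, and within 7 degrees of parallel to it (x of scanner in the frame of rest_seat between -0.018 and 0.018 m and y of scanner in the frame of rest_seat between -0.008 and 0.008 m and z of scanner in the frame of rest_seat between -0.005 and 0.005 m and x of scanner_window in the frame of rest_seat above 0.03 m and angle between the x axis of scanner and the x axis of rest_seat, either way round below 0.12 rad and angle between the z axis of scanner and the z axis of rest_seat, either way round below 0.12 rad and z of scanner_window in the frame of rest_seat above 0.008 m and linear speed of scanner below 0.02 m/s); the robot touches nothing.
It fails at once if the scanner or the robot touches an angle plate (contact force between any of scanner, the fingers, the arm and tall_plate above 1 N or contact force between any of scanner, the fingers, the arm and short_plate above 1 N).
It fails at once if an angle plate is shifted by more than 8 mm (distance of any of tall_plate, short_plate from where it was at the start of the episode above 0.008 m).
It fails at once if a bystander (loupe, V-block, mouse, tape roll) is shifted by more than 20 mm (distance of any of loupe, v_block, mouse, tape_roll from where it was at the start of the episode above 0.02 m).
It also fails if it takes over 51 s, if anything falls off the work surface, if the arm or the gripper's body presses on something with over 40 N, if the wrist force passes 120 N, or if a joint passes its speed limit or range.

## Working session

There is one attempt and no reset: what is moved stays moved. The work goes in short steps, Python scripts to look and compute and a shell command to move; the robot and the scene stay as the last step left them, time stands still between calls to the robot, and variables do not carry over. Pictures are saved under pics/ and viewed, at most 10 in all, crops included, and the job is handed in when it is done.

```bash
ls; mkdir -p pics; python3 - <<'E'
from plant import r, vision
import cv2, numpy as np, pickle
for n in("scene","top"):
    c=vision.capture(n); pickle.dump(c,open(n+".pkl","wb")); cv2.imwrite(f"pics/{n}0.png",c["frame"])
s=r.get_state(); print(s)
E
```

```text
pics
{'time_s': 0.1, 'joints': array([ 8.27976628e+01,  2.05877703e+01,  6.40706986e-01, -1.78039415e-02,
       -7.01345519e+01, -1.65054464e+01]), 'qd': array([ 0.00780154, -0.2461634 ,  0.11607953, -0.02212876,  0.03785322,
        0.08094987]), 'joint_torque': array([-1.73227516e-03, -5.84163952e+01,  2.93749827e+01,  7.01562077e+00,
        1.01455289e-02, -5.44896693e-05]), 'tcp_pos': array([0.2712761 , 0.61767084, 0.24772396]), 'eef_rot': array([ 1.79916992e+02, -7.14145316e-03, -2.37138404e+01]), 'contact_force': array([-0.92376077, -0.55268537, -0.53690082]), 'moment': array([0.00787559, 0.02846701, 0.00235213]), 'gripper_force': 0.0, 'gripper_width': 0.08738967578212505}
```

View pics/top0.png

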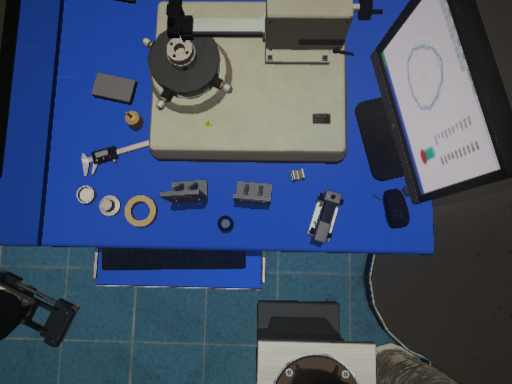

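View pics/scene0.png

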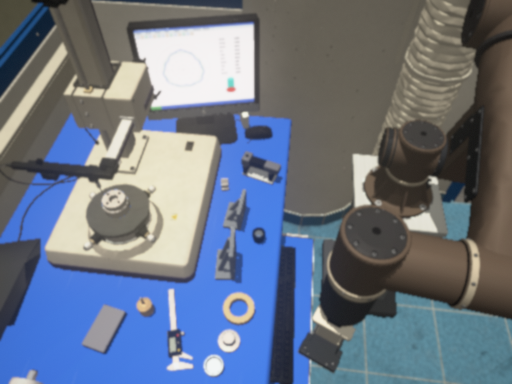

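The top view shows the plates at about (185,190) and (253,192), the scanner in its rest at (325,217), the loupe at (226,224), the V-block at (298,175), the mouse at (396,208) and the tape at (140,210). The scene view confirms this layout.

```bash
cat > h.py <<'E'
import numpy as np, pickle, cv2
def cloud(c):
    d=c["depth"];K=c["camera_matrix"];E=np.linalg.inv(c["extrinsics"])
    v,u=np.mgrid[:d.shape[0],:d.shape[1]]
    P=np.stack([(u-K[0,2])/K[0,0]*d,-(v-K[1,2])/K[1,1]*d,-d,np.ones_like(d)],-1)@E.T
    P[d==0]=np.nan
    return P[...,:3]
def rect(p):
    (c,s,a)=cv2.minAreaRect((p*1000).astype(np.float32)); b=cv2.boxPoints((c,s,a))
    return np.round(c,1),np.round(s,1),round(a,1)
E
python3 - <<'E'
from h import *
c=pickle.load(open("top.pkl","rb"));P=cloud(c);print(c["camera_matrix"],c["extrinsics"].round(4))
s=pickle.load(open("scene.pkl","rb"));S=cloud(s)
boxes=dict(left=(155,215,170,212),right=(225,275,172,212),scan=(300,352,185,250),loupe=(214,238,212,236),vb=(286,310,165,184),mouse=(378,414,184,232),tape=(120,162,190,230))
for n,(a,b,e,f) in boxes.items():
    p=P[e:f,a:b].reshape(-1,3);p=p[np.isfinite(p[:,2])]; q=p[p[:,2]>0.012]
    print(n,"table",np.median(p[p[:,2]<.012][:,2]).round(4),"n",len(q),"zmax",np.percentile(q[:,2],[50,90,98]).round(4),"rect",rect(q[:,:2]))
p=S.reshape(-1,3);p=p[np.isfinite(p[:,2])]
for n,(a,b,e,f) in boxes.items():
    q=P[e:f,a:b].reshape(-1,3);q=q[q[:,2]>.012];lo=q.min(0)-.005;hi=q.max(0)+.005
    w=p[(p[:,:2]>lo[:2]).all(1)&(p[:,:2]<hi[:2]).all(1)&(p[:,2]>.012)]
    print("scene",n,len(w),w[:,2].max().round(4),rect(w[:,:2]))
# top layers
for n,z0 in(("left",.085),("left",.14),("right",.085),("scan",.055),("scan",.07)):
    a,b,e,f=boxes[n];q=P[e:f,a:b].reshape(-1,3);q=q[q[:,2]>z0]
    if len(q)>4:print(n,z0,len(q),rect(q[:,:2]),q.mean(0).round(4))
big=cv2.resize(c["frame"][165:250,150:360],None,fx=3.8,fy=3.8,interpolation=cv2.INTER_CUBIC)
cv2.imwrite("pics/topc.png",big)
E
```

```text
[[401.72850059   0.         256.31657376]
 [  0.         401.72850059 192.80339863]
 [  0.           0.           1.        ]] [[ 0.022  -0.9993 -0.0292  0.1568]
 [ 0.9905  0.0178  0.1365 -0.5513]
 [-0.1359 -0.0319  0.9902 -1.0666]
 [ 0.      0.      0.      1.    ]]
left table -0.0001 n 705 zmax [0.0978 0.1501 0.1519] rect (array([547.1, 384.7]), array([ 71.1, 158.3]), 13.5)
right table 0.0002 n 533 zmax [0.0571 0.0955 0.0978] rect (array([552.9, 176.8]), array([99.1, 61. ]), 85.6)
scan table 0.0001 n 835 zmax [0.0675 0.074  0.0764] rect (array([485.8, -19.7]), array([ 65.1, 139.7]), 72.5)
loupe table -0.0003 n 189 zmax [0.0339 0.0374 0.0388] rect (array([464.6, 252. ]), array([40.6, 40.4]), 27.0)
vb table -0.0 n 105 zmax [0.0215 0.028  0.0302] rect (array([607. ,  52.8]), array([26.2, 36.3]), 13.6)
mouse table 0.0001 n 836 zmax [0.0282 0.1155 0.135 ] rect (array([ 521. , -223.2]), array([115. ,  67.8]), 3.5)
tape table -0.0001 n 543 zmax [0.0185 0.0215 0.0249] rect (array([493.4, 473.1]), array([135.6,  88.8]), 84.2)
scene left 697 0.1565 (array([544.8, 390.2]), array([ 72.1, 159.7
[... 205 characters left out ...]
, array([41.5, 39.4]), 2.6)
scene vb 84 0.089 (array([608.5,  55.2]), array([37.4, 41.5]), 0.9)
scene mouse 2067 0.4661 (array([ 522.1, -221.8]), array([ 76.8, 125.8]), 89.7)
scene tape 668 0.1537 (array([495.4, 469.2]), array([ 89.5, 148.8]), 3.4)
left 0.085 381 (array([538.9, 357.6]), array([31. , 99.3]), 5.6) [0.5312 0.3547 0.1331]
left 0.14 209 (array([530.8, 356.3]), array([12.5, 97.5]), 5.0) [0.5303 0.3565 0.1489]
right 0.085 189 (array([529.6, 178.6]), array([98.4, 12.6]), 86.1) [0.5291 0.1782 0.0943]
scan 0.055 713 (array([485.8, -20.1]), array([ 43.8, 139.6]), 73.3) [ 0.4883 -0.0206  0.0687]
scan 0.07 232 (array([487.9, -19.3]), array([ 43.1, 135.6]), 71.5) [ 0.5212 -0.0311  0.0731]
```

View pics/topc.png

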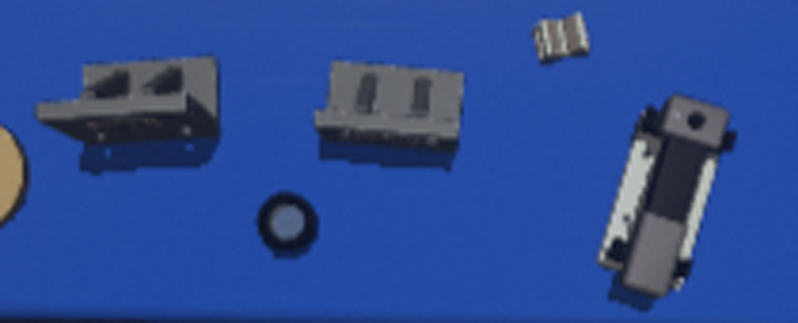

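The crop shows the taller plate on the left (top at 0.150 m, 97 mm wide) and the short one at 0.095 m. The scanner's head, with a dot, is at the upper end at (697,120) and the black waist is at (675,180). I'll refine the poses and start moving.

```bash
cat >> h.py <<'E'
from scipy.spatial.transform import Rotation as Ro
def delta(target,yaw):
    from plant import r
    s=r.get_state();R=Ro.from_euler("xyz",s["eef_rot"],degrees=True);T=Ro.from_euler("xyz",[180,0,yaw],degrees=True)
    d=R.inv().apply(np.array(target)-s["tcp_pos"]);w=np.degrees((R.inv()*T).as_rotvec())
    print("t",s["time_s"],"tcp",s["tcp_pos"].round(4),s["eef_rot"].round(2),"shift rows",(d/.02).round(2),"turn rows",(w/4).round(2),"width",round(s["gripper_width"],4),"F",s["contact_force"].round(1),round(s["gripper_force"],1))
def scanfit(c,a=-16.7,o=(.4954,-.023),box=None,z0=.055):
    P=cloud(c).reshape(-1,3);P=P[np.isfinite(P[:,2])]
    R=Ro.from_euler("z",a,degrees=True).as_matrix()
    q=(P-[o[0],o[1],0])@R
    q=q[(abs(q[:,0])<.1)&(abs(q[:,1])<.035)&(q[:,2]>z0)&(q[:,2]<z0+.03)]
    for lo,hi in((-.078,-.065),(-.045,-.025),(-.02,.0),(.0,.03),(.032,.036),(.05,.06)):
        m=q[(q[:,0]>lo)&(q[:,0]<hi)]; print(lo,hi,len(m),"y",np.percentile(m[:,1],[1,99]).round(4) if len(m) else "","z",np.median(m[:,2]).round(4) if len(m) else "")
    print("x range",np.percentile(q[:,0],[.5,99.5]).round(4))
E
python3 - <<'E'
from h import *
for n in("top","scene"):
    c=pickle.load(open(n+".pkl","rb"));scanfit(c)
    P=cloud(c).reshape(-1,3);q=P[(abs(P[:,0]-.525)<.06)&(abs(P[:,1]-.356)<.06)&(P[:,2]>.03)&(P[:,2]<.165)]
    t=q[q[:,2]>.143];print(n,rect(t[:,:2]),"y ext",np.percentile(t[:,1],[1,99]))
    # front face fit
    f=q[(q[:,2]<.14)&(q[:,2]>.05)];yb=np.round(f[:,1]/.01)
    pts=np.array([f[yb==k][f[yb==k][:,0].argsort()[:4]].mean(0) for k in set(yb) if (yb==k).sum()>6]);
    k=np.polyfit(pts[:,1],pts[:,0],1);print("face yaw",np.degrees(np.arctan(-k[0])),"x at y=.356",np.polyval(k,.356))
E
python3 -m pendant '[[[0.93,1,0,0,0,0,1],[0.93,1,0,0,0,0,1],[0.93,1,0,0,0,0,1],[0.93,1,0,0,0,0,1],[0.93,1,0,0,0,0,1],[0.93,1,0,0,0,0,1],[0.93,1,0,0,0,0,1],[0.93,1,0,0,0,0,1]]]' 20
```

```text
-0.078 -0.065 67 y [-0.0175  0.016 ] z 0.0678
-0.045 -0.025 100 y [-0.0169  0.0161] z 0.0672
-0.02 0.0 88 y [-0.0151  0.0147] z 0.0675
0.0 0.03 133 y [-0.0156  0.0147] z 0.067
0.032 0.036 28 y [-0.0217  0.021 ] z 0.073
0.05 0.06 59 y [-0.0207  0.0215] z 0.0737
x range [-0.0791  0.059 ]
top (array([530.8, 356.3]), array([12.5, 97.5]), 5.0) y ext [0.30801832 0.40459882]
face yaw 5.053699011878918 x at y=.356 0.524552152018874
-0.078 -0.065 37 y [-0.0149  0.0185] z 0.0689
-0.045 -0.025 50 y [-0.0137  0.0194] z 0.0683
-0.02 0.0 48 y [-0.0127  0.0195] z 0.0684
0.0 0.03 82 y [-0.0171  0.0231] z 0.0689
0.032 0.036 12 y [-0.0188  0.025 ] z 0.0742
0.05 0.06 20 y [-0.0192  0.0228] z 0.0728
x range [-0.0827  0.0558]
scene (array([529. , 360.8]), array([ 12.3, 100.9]), 4.9) y ext [0.31155177 0.4105667 ]
face yaw 4.750712274987633 x at y=.356 0.5229871414492707
time_s: 0.9
tcp_pos: [0.3434, 0.4104, 0.2482]
eef_rot: [180.0, 0.0, -23.7]
contact_force: [-0.2, 0.6, 0.3]
gripper_width: 0.0876
gripper_force: 0.0
```

```bash
python3 -m pendant '[[[0.93,1,0,0,0,0,1],[0.93,1,0,0,0,0,1],[0.93,1,0,0,0,0,1],[0.93,1,0,0,0,0,1],[0.93,1,0,0,0,0,1],[0.93,1,0,0,0,0,1],[0.93,1,0,0,0,0,1],[0.93,1,0,0,0,0,1]]]' 20 | tail -0
python3 -m pendant '[[[0.93,1,0.4,0,0,0,1],[0.93,1,0.4,0,0,0,1],[0.93,1,0.4,0,0,0,1],[0.93,1,0.4,0,0,0,1],[0.93,1,0.4,0,0,0,1],[0.93,1,0.4,0,0,0,1],[0.6,0.6,0.2,0,0,-0.8,1],[0,0,0,0,0,-0.95,1]]]'
python3 -c "
from h import *
delta([.495,-.022,.13],-16.7)"
```

```text
time_s: 2.5
tcp_pos: [0.4751, 0.0329, 0.1955]
eef_rot: [179.9, 0.1, -16.7]
contact_force: [-0.0, 0.8, 0.5]
gripper_width: 0.0876
gripper_force: 0.0
t 2.5 tcp [0.4751 0.0329 0.1955] [ 1.7992e+02  1.0000e-01 -1.6720e+01] shift rows [1.75 2.34 3.27] turn rows [ 0.02  0.02 -0.  ] width 0.0876 F [-0.   0.8  0.5] 0.0Exception ignored on flushing sys.stdout:
BrokenPipeError: [Errno 32] Broken pipe
```

```bash
python3 -m pendant '[[[0.6,0.8,0.4,0,0,0,1],[0.6,0.8,0.4,0,0,0,1],[0.55,0.74,0.4,0,0,0,1],[0,0,0.5,0,0,0,1],[0,0,0.5,0,0,0,1],[0,0,0.5,0,0,0,1],[0,0,0.3,0,0,0,1],[0,0,0,0,0,0,1]]]'
python3 - <<'E'
from h import *
from plant import vision
delta([.495,-.022,.059],-16.7)
c=vision.capture("scene");cv2.imwrite("pics/pre.png",cv2.resize(c["frame"][100:260,160:420],None,fx=3,fy=3))
E
```

```text
time_s: 3.3
tcp_pos: [0.4947, -0.0198, 0.1356]
eef_rot: [179.9, 0.1, -16.7]
contact_force: [-0.5, 0.6, 0.6]
gripper_width: 0.0878
gripper_force: 0.0
t 3.3 tcp [ 0.4947 -0.0198  0.1356] [ 1.7995e+02  8.0000e-02 -1.6670e+01] shift rows [0.05 0.1  3.83] turn rows [0.01 0.02 0.01] width 0.0878 F [-0.5  0.6  0.6] 0.0
```

View pics/pre.png

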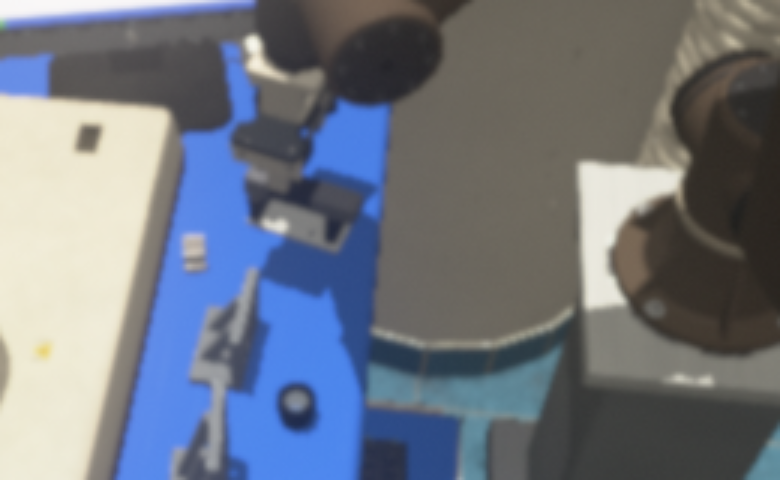

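The gripper stands over the waist at crop (285,165), lined up with the scanner. I'll descend and grip.

```bash
python3 -m pendant '[[[0.05,0.1,0.8,0,0,0,1],[0,0,0.8,0,0,0,1],[0,0,0.8,0,0,0,1],[0,0,0.6,0,0,0,1],[0,0,0.5,0,0,0,1],[0,0,0.33,0,0,0,1],[0,0,0,0,0,0,1],[0,0,0,0,0,0,1]]]'
python3 -m pendant '[[[0,0,0,0,0,0,-0.1],[0,0,0,0,0,0,-0.3],[0,0,0,0,0,0,-0.4],[0,0,0,0,0,0,-0.5],[0,0,0,0,0,0,-0.6],[0,0,0,0,0,0,-0.7],[0,0,0,0,0,0,-0.8],[0,0,0,0,0,0,-1]]]' 25
python3 -m pendant '[[[0,0,0,0,0,0,-1],[0,0,0,0,0,0,-1],[0,0,0,0,0,0,-1],[0,0,0,0,0,0,-1],[0,0,0,0,0,0,-1],[0,0,0,0,0,0,-1],[0,0,0,0,0,0,-1],[0,0,0,0,0,0,-1]]]' 25
```

```text
time_s: 4.15
tcp_pos: [0.4961, -0.0222, 0.0603]
eef_rot: [-180.0, -0.0, -16.7]
contact_force: [-0.1, -0.3, -0.0]
gripper_width: 0.0874
gripper_force: 0.0
time_s: 4.95
tcp_pos: [0.4958, -0.0223, 0.06]
eef_rot: [-180.0, -0.0, -16.7]
contact_force: [0.1, 0.1, 0.2]
gripper_width: 0.0299
gripper_force: 25.0
time_s: 5.75
tcp_pos: [0.4958, -0.0223, 0.0599]
eef_rot: [-180.0, 0.0, -16.7]
contact_force: [1.3, 0.0, -0.0]
gripper_width: 0.0298
gripper_force: 25.0
```

```bash
python3 -m pendant '[[[0,0,-0.3,0,0,0,-1],[0,0,-0.6,0,0,0,-1],[0,0,-0.8,0,0,0,-1],[0,0,-1,0,0,0,-1],[0,0,-1,0,0,0,-1],[0,0,-1,0,0,0,-1],[0,0,-1,0,0,0,-1],[0,0,-0.6,0,0,0,-1]]]'
python3 - <<'E'
from h import *
from plant import vision
c=vision.capture("top");cv2.imwrite("pics/lift.png",c["frame"][130:290,230:450].repeat(3,0).repeat(3,1))
t=np.array([.5243,.357]);u=np.array([np.cos(np.radians(5)),np.sin(np.radians(5))])
o=t-.120*u;print(o);delta([*o,.108],5)
E
```

```text
time_s: 6.55
tcp_pos: [0.4961, -0.0222, 0.1878]
eef_rot: [-179.9, -0.1, -16.7]
contact_force: [0.3, 1.3, -2.0]
gripper_width: 0.0296
gripper_force: 25.0
[0.40475664 0.34654131]
t 6.6 tcp [ 0.4969 -0.0222  0.1891] [-179.9    -0.2   -16.68] shift rows [ -9.72 -16.33   4.05] turn rows [-0.02 -0.05 -5.42] width 0.0294 F [ 1.3 -0.1  1.3] 25.0
```

View pics/lift.png

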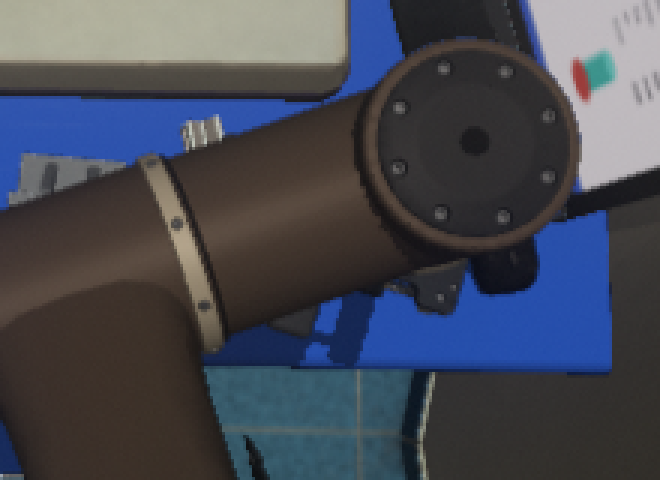

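The arm hides the tool in this view, but the width (29.5 mm) and load (about 1.5 N) show the scanner is held. Next I'll carry it back and left at this height.

```bash
python3 -m pendant '[[[-0.4,-0.5,0,0,0,0,-1],[-0.65,-0.9,0,0,0,0,-1],[-0.65,-1,0,0,0,0,-1],[-0.65,-1,0,0,0,0,-1],[-0.65,-1,0,0,0,0,-1],[-0.65,-1,0,0,0,0,-1],[-0.65,-1,0,0,0,0,-1],[-0.65,-1,0,0,0,0,-1]]]'
python3 -m pendant '[[[-0.6,-1,0,0,0,0,-1],[-0.6,-1,0,0,0,0,-1],[-0.6,-1,0,0,0,0,-1],[-0.6,-1,0,0,0,0,-1],[-0.6,-1,0,0,0,0,-1],[-0.6,-1,0,0,0,0,-1],[-0.6,-1,0,0,0,0,-1],[-0.4,-0.6,0,0,0,0,-1]]]'
python3 -m pendant '[[[0,0,0,0,0,-0.7,-1],[0,0,0,0,0,-0.8,-1],[0,0,0,0,0,-0.8,-1],[0,0,0,0,0,-0.8,-1],[0,0,0,0,0,-0.8,-1],[0,0,0,0,0,-0.8,-1],[0,0,0,0,0,-0.7,-1],[0,0,0,0,0,0,-1]]]'
python3 -c "
from h import *
delta([.4048,.3465,.108],5)"
```

```text
time_s: 7.4
tcp_pos: [0.4421, 0.1488, 0.1848]
eef_rot: [179.9, 0.1, -16.7]
contact_force: [0.9, -0.4, -2.2]
gripper_width: 0.0296
gripper_force: 25.0
time_s: 8.2
tcp_pos: [0.3979, 0.3211, 0.1848]
eef_rot: [179.9, 0.0, -16.7]
contact_force: [-0.6, -0.2, -0.7]
gripper_width: 0.0299
gripper_force: 25.0
time_s: 9.0
tcp_pos: [0.3985, 0.3196, 0.1852]
eef_rot: [179.9, 0.1, 4.9]
contact_force: [-0.6, 0.2, -1.1]
gripper_width: 0.0302
gripper_force: 25.0
t 9.0 tcp [0.3985 0.3196 0.1852] [1.7994e+02 6.0000e-02 4.9200e+00] shift rows [ 0.43 -1.32  3.86] turn rows [ 0.01  0.02 -0.02] width 0.0302 F [-0.6  0.2 -1.1] 25.0
```

```bash
python3 -m pendant '[[[0.1,-0.5,0.2,0,0,0,-1],[0.1,-0.5,0.5,0,0,0,-1],[0.1,-0.32,0.7,0,0,0,-1],[0.1,0,0.8,0,0,0,-1],[0,0,0.8,0,0,0,-1],[0,0,0.5,0,0,0,-1],[0,0,0.3,0,0,0,-1],[0,0,0,0,0,0,-1]]]'
python3 - <<'E'
from h import *
from plant import vision
delta([.4048,.3465,.108],5)
for n in("scene","top"):
    c=vision.capture(n);pickle.dump(c,open(n+"2.pkl","wb"))
    f=c["frame"][190:290,170:300] if n=="scene" else c["frame"][160:260,130:260]
    cv2.imwrite(f"pics/aim_{n}.png",cv2.resize(f,None,fx=5,fy=5))
E
```

```text
time_s: 9.8
tcp_pos: [0.4045, 0.3466, 0.1088]
eef_rot: [179.9, 0.1, 4.9]
contact_force: [0.9, 0.1, -1.3]
gripper_width: 0.0298
gripper_force: 25.0
t 9.8 tcp [0.4045 0.3466 0.1088] [1.7991e+02 7.0000e-02 4.8800e+00] shift rows [0.01 0.01 0.04] turn rows [ 0.02  0.02 -0.03] width 0.0298 F [ 0.9  0.1 -1.3] 25.0
```

View pics/aim_scene.png

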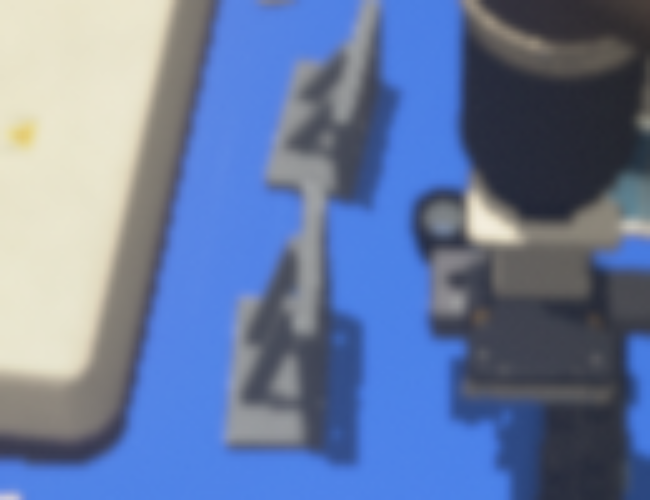

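View pics/aim_top.png

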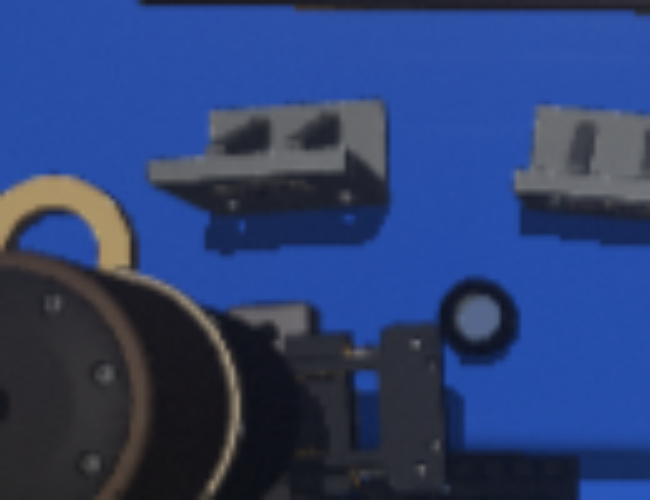

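The scene crop shows the head at (452,295) facing the tall plate, with its slab at about (312,260). In the top crop the head is at (270,320), below the plate face. I'll check the head against the tag in depth.

```bash
python3 - <<'E'
from h import *
R=Ro.from_euler("z",5,degrees=True).as_matrix()
for n in("scene","top"):
    P=cloud(pickle.load(open(n+"2.pkl","rb"))).reshape(-1,3)
    q=(P-[.5243,.357,0])@R   # tag frame
    m=q[(q[:,0]>-.1)&(q[:,0]<-.04)&(abs(q[:,1])<.04)&(q[:,2]>.07)]
    print(n,len(m),"x",np.percentile(m[:,0],[2,98]).round(4),"y",np.percentile(m[:,1],[2,98]).round(4),"ztop",np.percentile(m[:,2],[50,90,98]).round(4))
    f=m[(m[:,2]>.117)&(m[:,0]<-.062)&(m[:,0]>-.085)];print(" top z",np.median(f[:,2]).round(4),"y",np.percentile(f[:,1],[2,98]).round(4),"slope",np.polyfit(f[:,0],f[:,2],1).round(3))
    p=q[(abs(q[:,0]-.006)<.02)&(abs(q[:,1])<.07)&(q[:,2]>.143)];print(" plate",rect(p[:,:2]))
E
python3 -m pendant '[[[0,0,0,0,0,0,-1],[0,0,0,0,0,0,-1],[0,0,0,0,0,0,-1],[0,0,0,0,0,0,-1],[0,0,0,0,0,0,-1],[0,0,0,0,0,0,-1],[0,0,0,0,0,0,-1],[0,0,0,0,0,0,-1]]]'
```

```text
scene 1108 x [-0.0989 -0.0668] y [-0.0241  0.0395] ztop [0.4272 0.5286 0.5308]
 top z 0.4258 y [-0.0174  0.0338] slope [-11.41   -0.512]
 plate (array([4.9, 3.7]), array([12.2, 99.1]), 0.1)
top 1037 x [-0.0993 -0.0644] y [-0.0392  0.0331] ztop [0.5267 0.5295 0.5307]
 top z 0.5249 y [-0.0344  0.0233] slope [-17.577  -0.95 ]
 plate (array([ 6.8, -1.1]), array([12.9, 98.3]), 0.2)
time_s: 10.7
tcp_pos: [0.4048, 0.3469, 0.1099]
eef_rot: [180.0, 0.0, 4.9]
contact_force: [-0.7, -0.4, -0.9]
gripper_width: 0.03
gripper_force: 25.0
```

```bash
python3 - <<'E'
from h import *
R=Ro.from_euler("z",5,degrees=True).as_matrix()
for n in("scene","top"):
    P=cloud(pickle.load(open(n+"2.pkl","rb"))).reshape(-1,3)
    q=(P-[.5243,.357,0])@R
    m=q[(q[:,0]>-.095)&(q[:,0]<-.04)&(abs(q[:,1])<.04)&(q[:,2]>.114)&(q[:,2]<.135)]
    print(n,len(m),"x",m[:,0].min().round(4),m[:,0].max().round(4),"y",m[:,1].min().round(4),m[:,1].max().round(4),"z",np.median(m[:,2]).round(4),"slope",np.polyfit(m[:,0],m[:,2],1).round(3))
E
python3 -m pendant '[[[0,0,0,0,0,0,-1],[0,0,0,0,0,0,-1],[0,0,0,0,0,0,-1],[0,0,0,0,0,0,-1],[0,0,0,0,0,0,-1],[0,0,0,0,0,0,-1],[0,0,0,0,0,0,-1],[0,0,0,0,0,0,-1]]]'
python3 -m pendant '[[[0,0,0,0,0,0,-1],[0,0,0,0,0,0,-1],[0,0,0,0,0,0,-1],[0,0,0,0,0,0,-1],[0,0,0,0,0,0,-1],[0,0,0,0,0,0,-1],[0,0,0,0,0,0,-1],[0,0,0,0,0,0,-1]]]'
```

```text
scene 107 x -0.0895 -0.0636 y -0.018 0.0248 z 0.1237 slope [-0.061  0.119]
top 94 x -0.0844 -0.0604 y -0.0236 0.016 z 0.1232 slope [-0.148  0.113]
time_s: 11.5
tcp_pos: [0.4048, 0.3469, 0.11]
eef_rot: [-180.0, -0.0, 4.9]
contact_force: [-1.1, 0.3, -1.4]
gripper_width: 0.0302
gripper_force: 25.0
time_s: 12.3
tcp_pos: [0.4048, 0.3469, 0.11]
eef_rot: [-180.0, -0.0, 4.9]
contact_force: [-0.4, -0.5, -1.3]
gripper_width: 0.0295
gripper_force: 25.0
```

Head top is 0.123 m (0.122 expected), it sits about 61 mm from the tag and is centred within 3 mm. After one more hold I'll go back the same way.

```bash
python3 -m pendant '[[[0,0,0,0,0,0,-1],[0,0,0,0,0,0,-1],[0,0,0,0,0,0,-1],[0,0,0,0,0,0,-1],[0,0,0,0,0,0,-1],[0,0,0,0,0,0,-1],[0,0,0,0,0,0,-1],[0,0,0,0,0,0,-1]]]'
python3 -m pendant '[[[0,0,-0.2,0,0,0,-1],[0,0,-0.5,0,0,0,-1],[-0.1,0,-0.7,0,0,0,-1],[-0.1,0,-0.8,0,0,0,-1],[-0.1,0.3,-0.8,0,0,0,-1],[-0.1,0.5,-0.6,0,0,0,-1],[0,0.5,-0.3,0,0,0,-1],[0,0,0,0,0,0,-1]]]'
python3 -m pendant '[[[0,0,0,0,0,0.7,-1],[0,0,0,0,0,0.8,-1],[0,0,0,0,0,0.8,-1],[0,0,0,0,0,0.8,-1],[0,0,0,0,0,0.8,-1],[0,0,0,0,0,0.8,-1],[0,0,0,0,0,0.7,-1],[0,0,0,0,0,0,-1]]]'
python3 -c "
from h import *
delta([.4958,-.0223,.18],-16.7)"
```

```text
time_s: 13.1
tcp_pos: [0.4048, 0.3469, 0.11]
eef_rot: [-180.0, -0.0, 4.9]
contact_force: [-0.7, 0.6, -0.9]
gripper_width: 0.0297
gripper_force: 25.0
time_s: 13.9
tcp_pos: [0.3992, 0.3193, 0.189]
eef_rot: [-179.9, -0.0, 4.8]
contact_force: [-0.1, 1.0, -1.4]
gripper_width: 0.0298
gripper_force: 25.0
time_s: 14.7
tcp_pos: [0.3989, 0.32, 0.1873]
eef_rot: [179.9, 0.0, -16.8]
contact_force: [-0.5, 0.2, -1.5]
gripper_width: 0.03
gripper_force: 25.0
t 14.7 tcp [0.3989 0.32   0.1873] [ 1.7994e+02  2.0000e-02 -1.6770e+01] shift rows [ 9.57 14.99  0.38] turn rows [ 0.02  0.01 -0.02] width 0.03 F [-0.5  0.2 -1.5] 25.0
```

```bash
python3 -m pendant '[[[0.4,0.5,0,0,0,0,-1],[0.6,0.9,0,0,0,0,-1],[0.6,1,0,0,0,0,-1],[0.6,1,0,0,0,0,-1],[0.6,1,0,0,0,0,-1],[0.6,1,0,0,0,0,-1],[0.6,1,0,0,0,0,-1],[0.6,1,0,0,0,0,-1]]]'
python3 -m pendant '[[[0.7,1,0,0,0,0,-1],[0.7,1,0,0,0,0,-1],[0.7,1,0,0,0,0,-1],[0.7,1,0,0,0,0,-1],[0.7,1,0,0,0,0,-1],[0.7,1,0,0,0,0,-1],[0.7,1,0,0,0,0,-1],[0.5,0.6,0,0,0,0,-1]]]'
python3 -m pendant '[[[0,0,0.3,0,0,0,-1],[0,0,0.6,0,0,0,-1],[0,0,0.8,0,0,0,-1],[0,0,0.8,0,0,0,-1],[0,0,0.5,0,0,0,-1],[0,0,0.2,0,0,0,-1],[0,0,0,0,0,0,-1],[0,0,0,0,0,0,-1]]]'
python3 -c "
from h import *
delta([.4958,-.0223,.0599],-16.7)"
```

```text
time_s: 15.5
tcp_pos: [0.4446, 0.1505, 0.1878]
eef_rot: [180.0, 0.0, -16.6]
contact_force: [0.4, -0.2, -1.0]
gripper_width: 0.0297
gripper_force: 25.0
time_s: 16.3
tcp_pos: [0.5041, -0.0266, 0.1877]
eef_rot: [180.0, 0.0, -16.7]
contact_force: [-0.1, 0.4, -1.7]
gripper_width: 0.03
gripper_force: 25.0
time_s: 17.1
tcp_pos: [0.5047, -0.0243, 0.1243]
eef_rot: [-180.0, -0.0, -16.7]
contact_force: [-0.2, -0.1, -0.8]
gripper_width: 0.0298
gripper_force: 25.0
t 17.1 tcp [ 0.5047 -0.0243  0.1243] [-1.7999e+02 -3.0000e-02 -1.6680e+01] shift rows [-0.45  0.03  3.22] turn rows [-0.   -0.01  0.01] width 0.0298 F [-0.2 -0.1 -0.8] 25.0
```

```bash
python3 -m pendant '[[[-0.25,0.03,0,0,0,0,-1],[-0.2,0,0.2,0,0,0,-1],[0,0,0.5,0,0,0,-1],[0,0,0.6,0,0,0,-1],[0,0,0.4,0,0,0,-1],[0,0,0.2,0,0,0,-1],[0,0,0,0,0,0,-1],[0,0,0,0,0,0,-1]]]'
python3 -c "
from h import *
delta([.4958,-.0223,.0599],-16.7)"
```

```text
time_s: 17.9
tcp_pos: [0.4957, -0.0225, 0.0859]
eef_rot: [180.0, 0.0, -16.7]
contact_force: [1.0, -0.4, -1.5]
gripper_width: 0.03
gripper_force: 25.0
t 17.9 tcp [ 0.4957 -0.0225  0.0859] [ 1.7998e+02  1.0000e-02 -1.6710e+01] shift rows [ 0.   -0.01  1.3 ] turn rows [ 0.  0. -0.] width 0.03 F [ 1.  -0.4 -1.5] 25.0
```

```bash
python3 -m pendant '[[[0,0,0.3,0,0,0,-1],[0,0,0.3,0,0,0,-1],[0,0,0.25,0,0,0,-1],[0,0,0.2,0,0,0,-1],[0,0,0.15,0,0,0,-1],[0,0,0.07,0,0,0,-1],[0,0,0,0,0,0,-1],[0,0,0,0,0,0,-1]]]'
python3 -c "
from h import *
delta([.4958,-.0223,.0599],-16.7)"
```

```text
time_s: 18.7
tcp_pos: [0.4957, -0.0225, 0.0606]
eef_rot: [-180.0, -0.0, -16.7]
contact_force: [0.3, 0.9, -2.2]
gripper_width: 0.0296
gripper_force: 25.0
t 18.7 tcp [ 0.4957 -0.0225  0.0606] [-1.800e+02 -1.000e-02 -1.671e+01] shift rows [ 0.   -0.01  0.04] turn rows [-0. -0. -0.] width 0.0296 F [ 0.3  0.9 -2.2] 25.0
```

Within 1 mm of its grasp pose; I'll lower the last bit, release gently and rise.

```bash
python3 -m pendant '[[[0,0,0.04,0,0,0,-1],[0,0,0,0,0,0,-1],[0,0,0,0,0,0,-0.3],[0,0,0,0,0,0,-0.25],[0,0,0,0,0,0,-0.1],[0,0,0,0,0,0,0.2],[0,0,0,0,0,0,0.6],[0,0,0,0,0,0,1]]]'
python3 -m pendant '[[[0,0,0,0,0,0,1],[0,0,0,0,0,0,1],[0,0,0,0,0,0,1],[0,0,0,0,0,0,1],[0,0,-0.2,0,0,0,1],[0,0,-0.4,0,0,0,1],[0,0,-0.8,0,0,0,1],[0,0,-0.8,0,0,0,1]]]'
python3 -m pendant '[[[0,0,-1,0,0,0,1],[0,0,-1,0,0,0,1],[0,0,-1,0,0,0,1],[-0.3,-1,-0.8,0,0,0,1],[-0.3,-1,-0.8,0,0,0,1],[-0.3,-1,-0.3,0,0,0,1],[-0.3,-1,0,0,0,0,1],[-0.3,-1,0,0,0,0,1]]]'
python3 -m pendant '[[[-0.3,-1,0,0,0,0,1],[-0.3,-1,0,0,0,0,1],[-0.3,-1,0,0,0,0,1],[-0.3,-1,0,0,0,0,1],[-0.3,-1,0,0,0,0,1],[-0.3,-0.6,0,0,0,0,1],[0,0,0,0,0,0,1],[0,0,0,0,0,0,1]]]'
python3 - <<'E'
from h import *
from plant import vision
c=vision.capture("top");scanfit(c)
cv2.imwrite("pics/end.png",cv2.resize(c["frame"][150:260,150:420],None,fx=2.9,fy=2.9))
E
```

```text
time_s: 19.5
tcp_pos: [0.4956, -0.0225, 0.0598]
eef_rot: [180.0, -0.0, -16.7]
contact_force: [-0.1, 0.2, -0.6]
gripper_width: 0.0578
gripper_force: 0.0
time_s: 20.3
tcp_pos: [0.4955, -0.0225, 0.1047]
eef_rot: [180.0, 0.0, -16.7]
contact_force: [-0.3, -0.9, 0.5]
gripper_width: 0.0878
gripper_force: 0.0
time_s: 21.1
tcp_pos: [0.4956, 0.0828, 0.203]
eef_rot: [-179.9, -0.1, -16.7]
contact_force: [0.1, -0.1, 0.7]
gripper_width: 0.0876
gripper_force: 0.0
time_s: 21.9
tcp_pos: [0.493, 0.1994, 0.2019]
eef_rot: [180.0, 0.0, -16.7]
contact_force: [-0.1, 0.6, -0.4]
gripper_width: 0.0873
gripper_force: 0.0
-0.078 -0.065 66 y [-0.0173  0.0156] z 0.0669
-0.045 -0.025 97 y [-0.0169  0.0159] z 0.0674
-0.02 0.0 88 y [-0.015   0.0141] z 0.0675
0.0 0.03 135 y [-0.0155  0.0146] z 0.0673
0.032 0.036 26 y [-0.0213  0.0209] z 0.0739
0.05 0.06 57 y [-0.021   0.0209] z 0.0735
x range [-0.079   0.0591]
```

View pics/end.png

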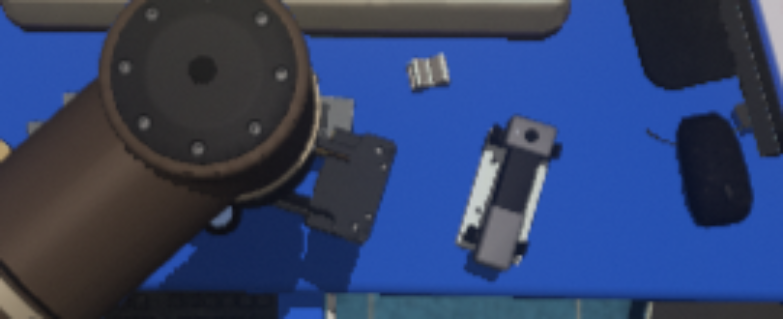

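The scanner lies in its rest at crop (512,190) within a millimetre of its starting pose, head over the front saddle at (532,135). The arm is clear, so I'm handing in.

```bash
python3 -c "
from plant import r
print(r.close_job())"
```

```text
the job is handed in; nothing more can be done
None
```

The tall plate's tag was scanned from about 6 cm with the scanner held still for about 3 s, the scanner is back in its rest within about 1 mm of where it lay, and the job is handed in; no verdict came back.

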